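Teach a repaired terminal its wireless keys

ROBOT

A 7-joint arm with a two-finger parallel gripper is mounted at the origin on the work surface. World frame = base frame: x ahead of the robot, y to its left, z up, the work surface at z = 0. Lengths are in m, angles in rad, forces in N, time in s.
With the tool pointing down it reaches from about 0.4 to 0.875 m from the base axis. Payload 4.4 kg.
Tool frame: the origin (TCP) lies at the very end of the fingers, on their centre line; the grasp point (between the pads) lies 19 mm behind it; z points along the fingers, y is the line along which they close (so a half turn about z gives the same grasp; the last joint's range is limited). The gripper opens to 85 mm and grips with 20 to 120 N. Pads are 22 mm wide; open, the fingers measure 114 mm over their backs; the gripper's body (76 mm by 85 mm) begins 54 mm behind the grasp point. The pads swing forward as they close: fully open they stand 13 mm farther back than shut.
Start: joints at [1.148, 0.628, 0.038, 1.517, -0.027, 0.996, -0.02], TCP at [0.227, -0.609, 0.231] pointing down, gripper open.
Joint ranges: [-3.06, 3.06], [-0.37, 2.12], [-1.25, 1.32], [0.18, 2.47], [-1.1, 4.24], [0.23, 1.98], [-2.94, 2.94]. Speed limits (rad/s): [2.57, 2.57, 3.14, 3.14, 3.14, 3.14, 3.14].

INTERFACE

Orientations are given as a 3x3 rotation matrix whose columns are the frame's x, y, z axes.
In Python, from bench import readout, eyes, bot gives the robot as it stands. The module is installed in compiled form; this text tells all that it offers.
- The arm moves only by the tool carry_out, never from a script. Its arguments are lists of equal length, an entry for each row: "slide": the shift along the tool's x, y, z as a fraction of full scale, a list of three; "turn": the turn about the tool's z as a fraction of full scale. In form: {"slide": [[x, y, z], ...], "turn": [turn, ...]}. A call has 1 to 8 rows; each row shifts and turns the commanded pose from where the row before left it, along the tool's axes as they then stand; what a row does not reach is not made up. Full scale, the value 1, is 0.2 m for a shift and 90 degrees for a turn. A row lasts 1/12 s, in which the tool goes at most 41.7 mm and 7.16 degrees, less where a joint would pass 70% of its speed; a pose out of reach is approached as far as the arm can. A call with a number of a shift or a turn outside -1 to 1 is refused whole. A call with a gripper value outside its range is refused whole. "gripper" is the gripper's target within -1 to 1 (fully open at 1, half-way at 0, shut at -1), set as the call begins (left out, the last holds). The fingers move at their own pace and stop on an object; the grip force is fixed at half the most. Time passes only in rows, so rows that do not move let the fingers close. It gives the time, the measured TCP pose, the force, the opening and the grip force at its end, in the units of the state.
- readout.get_obs(): the state, without advancing time (a new reading comes with each control period).
- eyes.snapshot(name): name is "scene" or "top"; returns a dict with "image" (384x512x3 uint8, blue, green, red), "fx", "fy", "cx", "cy" (pixels), "position" and "rotation" of the camera in the world. Camera axes: x right, y up, looking along -z (the intrinsics and any distortion apply to the point x, -y, -z); pixel columns grow to the right and rows downward; lengths in m; the calibration is good to about 2 mm. A picture is of the moment at which its call begins. There is no depth.
- bot.job_done(): hands the job in; it is judged then, once.
The state is a dict: "clock": time; "joint_pos": joint angles; "joint_vel": joint speeds; "joint_torque": joint torques, N m; "eef_pos": TCP position; "eef_rot": TCP orientation; "ft_force": force on the tool from outside, world axes, zero at the start; "torque": the same for the moment, N m; "grip_width": finger opening in m; "grip_force": force on a finger pad.
Only numpy, scipy, OpenCV 4.12 (cv2) and the standard library are available. Lean on these libraries where they do the work, as an engineer would, in place of code of your own. Each camera call takes 0.05 s, during which the arm holds its last target. There are 200 camera calls.

TASK

The repaired terminal learns its wireless keys in the order in which they are touched: with a fingertip, lightly press the round cap, then the long bar cap, then the square cap, each at least halfway down, where it stays. Leave the cross-shaped key unpressed, and do not pick up, tip or push away the key units or the other things on the mat; finish with the hand clear of everything.

Things in the scene. Friction and masses are not known exactly. Their poses are not given: they have to be found in the camera images.
- round_unit: Loose key unit with the round disc cap, 36 mm across. White housing 58 x 58 mm, 30 mm high, 0.28 kg, standing upright on the 3 mm work mat, with a black cap standing 16 mm out of the middle of its top. Origin: centre of the housing's underside; z up, x and y along its sides. All four housings are alike, all caps are the same black plastic: only the cap's shape differs.
- round_top (a point): Centre of the top face of the round disc cap, 36 mm across; moves down with the cap. 49 mm above the table while the cap is up; the top face is flat and level.
- round_cap (a joint): How far the plunger under this cap is pressed down, in m: 0 up (start), 0.008 bottom stop. About 1.2 N of friction, no return spring: it stays where it is pushed. The cap rides on it on a spring of 2 N per mm: it gives 0.6 mm before the plunger moves, up to 6 mm at the bottom stop, and rises by as much when let go. Past 0.0025 counts as pressed.
- bar_unit: Loose key unit with the long bar cap, 50 mm (unit y) by 16 mm (unit x). White housing 58 x 58 mm, 30 mm high, 0.28 kg, standing upright on the 3 mm work mat, with a black cap standing 16 mm out of the middle of its top. Origin: centre of the housing's underside; z up, x and y along its sides. All four housings are alike, all caps are the same black plastic: only the cap's shape differs.
- bar_top (a point): Centre of the top face of the long bar cap, 50 mm (unit y) by 16 mm (unit x); moves down with the cap. 49 mm above the table while the cap is up; the top face is flat and level.
- bar_cap (a joint): How far the plunger under this cap is pressed down, in m: 0 up (start), 0.008 bottom stop. About 1.2 N of friction, no return spring: it stays where it is pushed. The cap rides on it on a spring of 2 N per mm: it gives 0.6 mm before the plunger moves, up to 6 mm at the bottom stop, and rises by as much when let go. Past 0.0025 counts as pressed.
- square_unit: Loose key unit with the square cap, 32 by 32 mm. White housing 58 x 58 mm, 30 mm high, 0.28 kg, standing upright on the 3 mm work mat, with a black cap standing 16 mm out of the middle of its top. Origin: centre of the housing's underside; z up, x and y along its sides. All four housings are alike, all caps are the same black plastic: only the cap's shape differs.
- square_top (a point): Centre of the top face of the square cap, 32 by 32 mm; moves down with the cap. 49 mm above the table while the cap is up; the top face is flat and level.
- square_cap (a joint): How far the plunger under this cap is pressed down, in m: 0 up (start), 0.008 bottom stop. About 1.2 N of friction, no return spring: it stays where it is pushed. The cap rides on it on a spring of 2 N per mm: it gives 0.6 mm before the plunger moves, up to 6 mm at the bottom stop, and rises by as much when let go. Past 0.0025 counts as pressed.
- cross_unit: Loose key unit with the cross-shaped cap of two crossed bars, each 46 by 12 mm. White housing 58 x 58 mm, 30 mm high, 0.28 kg, standing upright on the 3 mm work mat, with a black cap standing 16 mm out of the middle of its top. Origin: centre of the housing's underside; z up, x and y along its sides. All four housings are alike, all caps are the same black plastic: only the cap's shape differs.
- cross_top (a point): Centre of the top face of the cross-shaped cap of two crossed bars, each 46 by 12 mm; moves down with the cap. 49 mm above the table while the cap is up; the top face is flat and level.
- cross_cap (a joint): How far the plunger under this cap is pressed down, in m: 0 up (start), 0.008 bottom stop. About 1.2 N of friction, no return spring: it stays where it is pushed. The cap rides on it on a spring of 2 N per mm: it gives 0.6 mm before the plunger moves, up to 6 mm at the bottom stop, and rises by as much when let go. Past 0.0025 counts as pressed.
- dish: Steel screw dish, 70 mm across, 18 mm high, bystander; origin centre of underside.
- flux: Small amber bottle, 36 mm across, 85 mm high, standing, bystander; origin centre of underside.
- spool: Metal spool, 52 mm across, 36 mm high, standing, bystander; origin centre of underside.
- brush: Brush lying flat, 150 mm long along its x, bystander.
- wrench: Wrench lying flat, 150 mm long along its x, bystander.
- driver: Screwdriver lying flat, 180 mm long along its x, bystander.
Things that resemble listed ones, but are neither listed nor needed, are in the scene too. Leave any pink look-alike of the cross_unit alone. What is shaped like the bar_unit but brown is not meant.

How it is judged:
On the way, in this order (a step that is already met when the one before it is completed fails the run):
1. the round cap is pressed first (value of joint round_cap above 0.0025 m and value of joint each of bar_cap, square_cap below 0.0025 m), for 0.1 s.
2. then the long bar cap (value of joint each of round_cap, bar_cap above 0.0025 m and value of joint square_cap below 0.0025 m), for 0.1 s.
3. then the square cap (value of joint each of round_cap, bar_cap, square_cap above 0.0025 m), for 0.1 s.
At the end, for the whole second after the job is handed in: Round, bar and square caps are each down by more than 2.5 mm of their 8 mm, the cross cap by less than 2.5 mm; the key units stand upright (within 0.1 rad), at rest, within 20 mm of where they started, and so do the other things on the mat (all of step 3 and value of joint cross_cap below 0.0025 m and distance of each of round_unit, bar_unit, square_unit, cross_unit, dish, flux, spool, brush, wrench, driver from where it was at the start of the episode below 0.02 m and angle between each of round_unit, bar_unit, square_unit, cross_unit's own z axis and vertical below 0.1 rad and linear speed of each of round_unit, bar_unit, square_unit, cross_unit below 0.02 m/s); the robot touches nothing.
It fails at once if a key is pressed out of order ((value of joint bar_cap above 0.0025 m and value of joint round_cap below 0.0025 m) or (value of joint square_cap above 0.0025 m and value of joint bar_cap below 0.0025 m) or (value of joint square_cap above 0.0025 m and value of joint round_cap below 0.0025 m)).
It fails at once if the cross-shaped key is pressed (value of joint cross_cap above 0.0025 m).
It fails at once if a key unit is touched harder than 20 N (contact force between any of the fingers, the arm and round_unit above 20 N or contact force between any of the fingers, the arm and bar_unit above 20 N or contact force between any of the fingers, the arm and square_unit above 20 N or contact force between any of the fingers, the arm and cross_unit above 20 N).
It fails at once if a key unit is lifted (10 mm), tipped (0.2 rad) or shoved (20 mm) (height (world z) of any of round_unit, bar_unit, square_unit, cross_unit above 0.013 m or angle between any of round_unit, bar_unit, square_unit, cross_unit's own z axis and vertical above 0.2 rad or distance of any of round_unit, bar_unit, square_unit, cross_unit from where it was at the start of the episode above 0.02 m).
It fails at once if another thing on the mat is moved by more than 20 mm (distance of any of dish, flux, spool, brush, wrench, driver from where it was at the start of the episode above 0.02 m).
It also fails if it takes over 43 s, if anything falls off the work surface, if the arm or the gripper's body presses on something with over 40 N, if the wrist force passes 120 N, or if a joint passes its speed limit or range.

## Working session

There is one attempt and no reset: what is moved stays moved. The work goes in short steps, Python scripts to look and compute and a tool call to move; the robot and the scene stay as the last step left them, time stands still between calls to the robot, and variables do not carry over. Pictures are saved under pics/ and viewed, at most 10 in all, crops included, and the job is handed in when it is done.

Besides the shell and the picture viewer there is one more tool, called as a command line: name --pt "numbers of a row" for each row, then --argument value for the rest. carry_out: Moves the arm, as the interface text tells. Shift numbers are shares of 0.2 m and turn numbers shares of 90 degrees, none past 1 either way. Its arguments: {"type":"object","properties":{"slide":{"type":"array"},"turn":{"type":"array"},"gripper":{"type":"number"}},"required":["slide","turn"]}

```bash
mkdir -p pics
cat > h.py <<'E'
import numpy as np, cv2, pickle
from bench import readout, eyes, bot
def snap(n,f):
    s=eyes.snapshot(n); cv2.imwrite(f'pics/{f}.png',s['image']); pickle.dump(s,open(f'{f}.pkl','wb')); return s
def ray(s,u,v,z):
    d=np.array([(u-s['cx'])/s['fx'],-(v-s['cy'])/s['fy'],-1]); d=np.array(s['rotation'])@d; p=np.array(s['position'])
    return p+d*(z-p[2])/d[2]
E
python3 - <<'E'
from h import *
for n in('top','scene'):
    s=snap(n,n+'0'); print({k:np.round(v,3).tolist() if k!='image' else 0 for k,v in s.items()})
a=[cv2.imread(f'pics/{n}0.png') for n in('top','scene')]
cv2.imwrite('pics/t.png',cv2.resize(a[0],(800,600),interpolation=cv2.INTER_CUBIC))
cv2.imwrite('pics/s.png',cv2.resize(a[1],(800,600),interpolation=cv2.INTER_CUBIC))
o=readout.get_obs();print(o)
E
```

```text
{'image': 0, 'fx': 355.238, 'fy': 355.238, 'cx': 254.56, 'cy': 192.916, 'position': [0.35, -0.069, 1.122], 'rotation': [[-0.077, 0.973, -0.219], [-0.997, -0.075, 0.014], [-0.003, 0.219, 0.976]]}
{'image': 0, 'fx': 400.055, 'fy': 400.055, 'cx': 258.667, 'cy': 191.666, 'position': [1.321, -0.345, 0.653], 'rotation': [[0.345, -0.568, 0.747], [0.938, 0.22, -0.267], [-0.012, 0.793, 0.609]]}
{'clock': 0.1, 'joint_pos': array([ 1.1481967 ,  0.62923186,  0.03844878,  1.51829126, -0.02700555,
        0.99630538, -0.02005147]), 'joint_vel': array([-0.00064966, -0.00029209, -0.0003067 , -0.00387821, -0.00045154,
       -0.00111614,  0.00173446]), 'joint_torque': array([ 3.83209001e-03, -5.64524603e+01,  1.23057570e+00, -1.93971831e+01,
        1.12807538e-02,  5.45796880e-03, -4.60281763e-05]), 'eef_pos': array([ 0.22685756, -0.60851553,  0.2304878 ]), 'eef_rot': array([[ 9.37039783e-01,  3.49222091e-01, -6.13540765e-04],
       [ 3.49222629e-01, -9.37038409e-01,  1.60457540e-03],
       [-1.45580882e-05, -1.71781330e-03, -9.99998524e-01]]), 'ft_force': array([ 0.51059241, -0.49939815,  0.19864932]), 'torque': array([-0.00790595,  0.03589928, -0.02133528]), 'grip_force': 0.0, 'grip_width': 0.08558342043294774}
```

View pics/t.png

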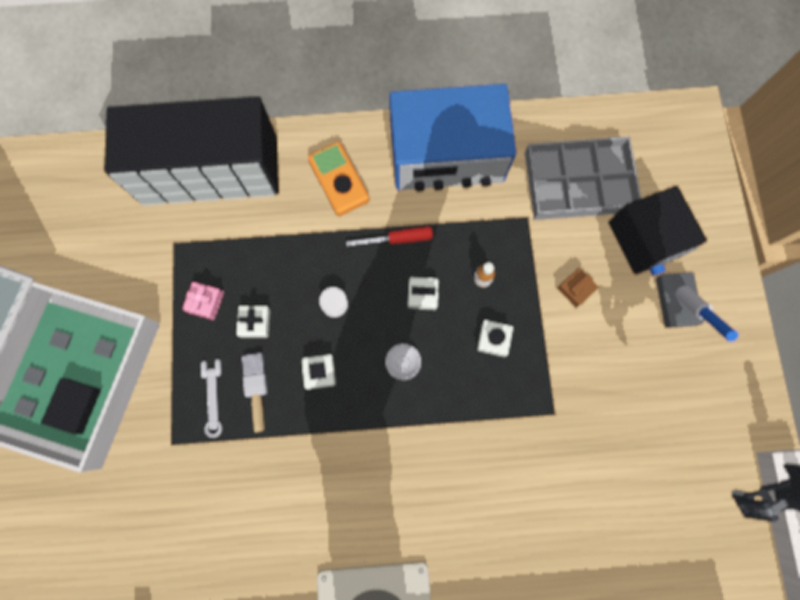

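View pics/s.png

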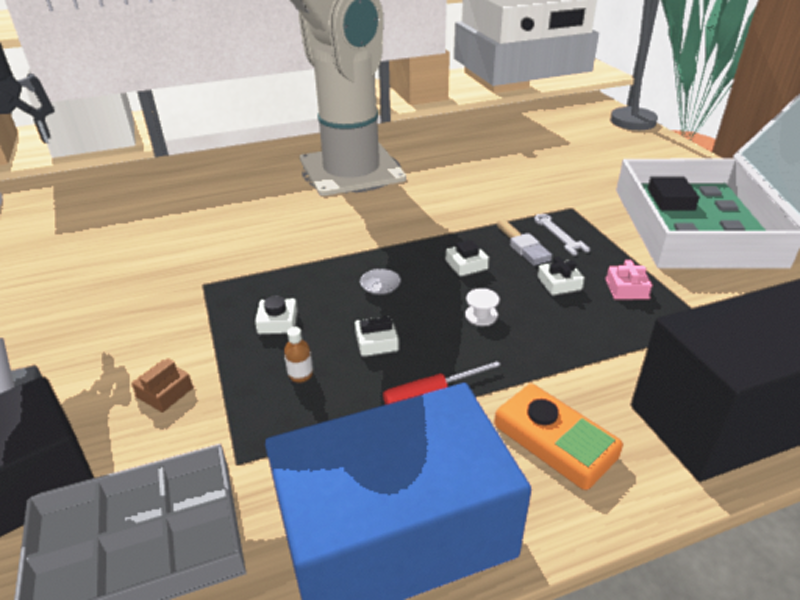

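Top view (800x600): candidates are round (497,337), bar (423,291), square (318,371) and cross (253,320) on white housings. The pink cross (203,300) and the brown bar (577,288) off the mat are decoys. I'll confirm with one crop.

Run:
```python
from h import *
s=pickle.load(open('top0.pkl','rb')); im=s['image']; g=im.min(2)
c=cv2.resize(im[165:255,145:345],(800,360),interpolation=cv2.INTER_CUBIC); cv2.imwrite('pics/c.png',c)
p=s['position']; R=np.array(s['rotation'])
for n,u,v in(('round',497,337),('bar',423,291),('square',318,371),('cross',253,320)):
    u=u*.64;v=v*.64
    x0,y0=int(u)-16,int(v)-16
    w=(g[y0:y0+32,x0:x0+32]>130).astype(np.uint8)
    k,l,st,ce=cv2.connectedComponentsWithStats(w); i=1+np.argmax(st[1:,4])
    cs,_=cv2.findContours((l==i).astype(np.uint8),cv2.RETR_EXTERNAL,cv2.CHAIN_APPROX_NONE)
    h=cv2.convexHull(max(cs,key=cv2.contourArea)); r=cv2.minAreaRect(h)
    fill=np.zeros_like(w); cv2.fillPoly(fill,[h],1)
    d=((g[y0:y0+32,x0:x0+32]<90)&(fill>0)); yy,xx=np.nonzero(d)
    hu=ray(s,r[0][0]+x0,r[0][1]+y0,.030); cp=ray(s,xx.mean()+x0,yy.mean()+y0,.045)
    print(n,r,'housing',hu.round(4),'cap',cp.round(4))
    a=np.deg2rad(r[2]); q=ray(s,r[0][0]+x0+10*np.cos(a),r[0][1]+y0+10*np.sin(a),.03)-hu; print(' yaw',np.rad2deg(np.arctan2(q[1],q[0]))%90)
for n,u,v in(('flux',485,270),('spool',333,302),('dish',403,361),('tip',757,505)): print(n,ray(s,u*.64,v*.64,.03 if n!='tip' else .23).round(3))
```

```text
round ((14.809757232666016, 17.387805938720703), (20.044952392578125, 20.254480361938477), 12.094757080078125) housing [ 0.506  -0.2721  0.03  ] cap [ 0.5088 -0.2716  0.045 ]
 yaw 73.25999886698635
bar ((16.5, 17.5), (19.0, 19.0), 90.0) housing [ 0.609  -0.1367  0.03  ] cap [ 0.6118 -0.1357  0.045 ]
 yaw 85.03714573894507
square ((16.069997787475586, 16.490001678466797), (19.65757179260254, 20.36467742919922), 81.8698959350586) housing [0.468 0.083 0.03 ] cap [0.468  0.0828 0.045 ]
 yaw 5.537366058136371
cross ((16.0, 17.5), (19.0, 20.0), 90.0) housing [0.5778 0.2098 0.03  ] cap [0.5793 0.2083 0.045 ]
 yaw 88.91121617209637
flux [ 0.647 -0.268  0.03 ]
spool [0.604 0.045 0.03 ]
dish [ 0.475 -0.086  0.03 ]
tip [ 0.192 -0.602  0.23 ]
```

View pics/c.png

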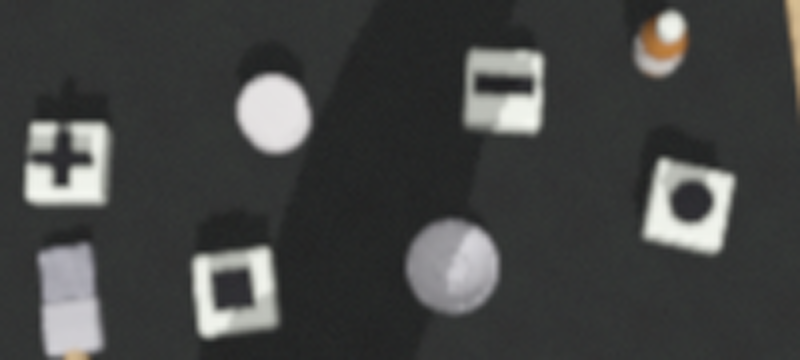

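The crop confirms the four shapes: round at far right, bar with its long side along world y, square at bottom left, cross at far left (to avoid). Next I shut the gripper, square the tool to the world axes and move over towards the round key.

carry_out --pt "0 0 0" --pt "0 0 0" --pt "0 0 0" --pt "0.12 -0.14 0" --pt "0.12 -0.14 0" --pt "0.12 -0.14 0" --pt "0.12 -0.14 0" --pt "0.12 -0.14 0" --turn '[0.0757, 0.0757, 0.0757, 0, 0, 0, 0, 0]' --gripper -1

```text
clock: 0.77
eef_pos: [0.3478, -0.4674, 0.2309]
eef_rot: [[1.0, -0.0, -0.0], [-0.0, -1.0, 0.001], [-0.0, -0.001, -1.0]]
ft_force: [0.4, -0.2, 0.9]
grip_width: 0.0001
grip_force: 0.0
```

carry_out --pt "0.12 -0.14 0" --pt "0.12 -0.14 0" --pt "0.12 -0.14 0.1" --pt "0.12 -0.14 0.1" --pt "0.12 -0.14 0.1" --pt "0.11 -0.14 0.1" --pt "0 0 0" --pt "0 0 0" --turn '[0, 0, 0, 0, 0, 0, 0, 0]'

```text
clock: 1.43
eef_pos: [0.4894, -0.2981, 0.15]
eef_rot: [[1.0, 0.006, -0.003], [0.006, -1.0, 0.003], [-0.003, -0.003, -1.0]]
ft_force: [0.0, -1.0, 0.4]
grip_width: 0.0003
grip_force: 0.0
```

carry_out --pt "0 0 0" --pt "0.1 -0.13 0" --pt "0 0 0.1" --pt "0 0 0.1" --pt "0 0 0.1" --pt "0 0 0.1" --pt "0 0 0" --pt "0 0 0" --turn '[0, 0, 0, 0, 0, 0, 0, 0]'

```text
clock: 2.1
eef_pos: [0.5073, -0.2773, 0.0718]
eef_rot: [[1.0, -0.003, -0.001], [-0.003, -1.0, -0.0], [-0.001, 0.0, -1.0]]
ft_force: [-0.6, -0.4, -0.4]
grip_width: 0.0001
grip_force: 0.0
```

Run:
```python
from h import *
o=readout.get_obs();print(o['eef_pos'],o['ft_force'])
a=snap('top','r1');b=snap('scene','r1s')
def pr(s,P):
    q=np.array(s['rotation']).T@(np.array(P)-s['position']); return s['cx']+s['fx']*q[0]/-q[2], s['cy']-s['fy']*q[1]/-q[2]
out=[]
for s in(a,b):
    im=cv2.resize(s['image'],None,fx=8,fy=8,interpolation=cv2.INTER_CUBIC); u,v=pr(s,o['eef_pos']); u=int(u*8+4);v=int(v*8+4)
    print(u/8,v/8)
    cv2.drawMarker(im,(u,v),(0,0,255),0,14); w,x=[int(t*8+4) for t in pr(s,[.5095,-.272,.049])]; cv2.drawMarker(im,(w,x),(0,255,0),1,14)
    out.append(im[v-200:v+200,u-200:u+200])
cv2.imwrite('pics/r1z.png',np.hstack(out))
```

```text
[ 0.50725136 -0.27725934  0.07177643] [-0.59019835 -0.41965139 -0.41599315]
321.25 214.125
173.25 185.25
```

View pics/r1z.png

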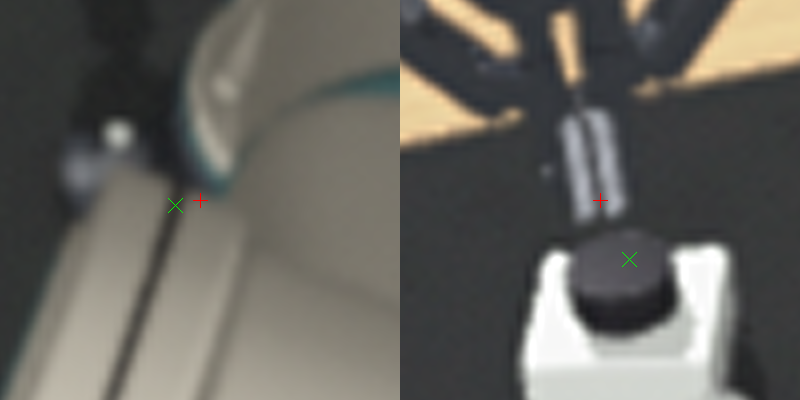

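In the scene crop (right half) the fingertip at (598,218) stands just above the round disc cap, whose top is centred at (620,258). The green estimate at (629,259) is about 2 mm off. I correct a few mm and press.

carry_out --pt "0.015 -0.02 0" --pt "0 0 0.03" --pt "0 0 0.03" --pt "0 0 0.02" --pt "0 0 0.02" --pt "0 0 0.015" --pt "0 0 0" --pt "0 0 0" --turn '[0, 0, 0, 0, 0, 0, 0, 0]'

```text
clock: 2.87
eef_pos: [0.5114, -0.2716, 0.0484]
eef_rot: [[1.0, -0.0, -0.0], [-0.0, -1.0, 0.0], [-0.0, -0.0, -1.0]]
ft_force: [0.3, 1.0, -0.2]
grip_width: -0.0002
grip_force: 0.0
```

Just at the cap surface; go down another 7.5 mm slowly.

carry_out --pt "0 -0.0 0.01" --pt "0 0 0.01" --pt "0 0 0.01" --pt "0 0 0.008" --pt "0 0 0" --pt "0 0 0" --pt "0 0 0" --turn '[0, 0, 0, 0, 0, 0, 0]'

```text
clock: 3.45
eef_pos: [0.5116, -0.2717, 0.0411]
eef_rot: [[1.0, 0.0, 0.0], [0.0, -1.0, -0.0], [0.0, 0.0, -1.0]]
ft_force: [0.2, -0.9, 0.1]
grip_width: 0.0001
grip_force: 0.1
```

The force reading doesn't separate from noise, so I go 2.5 mm further to feel the stop.

carry_out --pt "0 0 0.007" --pt "0 0 0.006" --pt "0 0 0" --pt "0 0 0" --turn '[0, 0, 0, 0]'

```text
clock: 3.78
eef_pos: [0.5116, -0.2716, 0.0388]
eef_rot: [[1.0, 0.0, 0.0], [0.0, -1.0, -0.0], [0.0, 0.0, -1.0]]
ft_force: [-0.9, -0.4, 3.9]
grip_width: -0.0001
grip_force: 2.3
```

3.9 N at 10 mm: the round cap is at its stop. Lift and go to the bar.

carry_out --pt "0 0 -0.03" --pt "0 0 -0.1" --pt "0 0 -0.1" --pt "0.12 -0.16 -0.03" --pt "0.13 -0.17 0" --pt "0.13 -0.17 0" --pt "0.13 -0.17 0" --pt "0 0 0" --turn '[0, 0, 0, 0, 0, 0, 0, 0]'

```text
clock: 4.45
eef_pos: [0.6178, -0.1281, 0.0906]
eef_rot: [[1.0, 0.013, 0.006], [0.013, -1.0, 0.007], [0.006, -0.007, -1.0]]
ft_force: [1.4, 1.8, 0.4]
grip_width: -0.0002
grip_force: 0.0
```

carry_out --pt "0 0 0.05" --pt "0 0 0.05" --pt "0 0 0" --pt "0 0 0" --turn '[0, 0, 0, 0]'

```text
clock: 4.78
eef_pos: [0.6093, -0.1422, 0.0692]
eef_rot: [[1.0, -0.003, -0.003], [-0.003, -1.0, -0.0], [-0.003, 0.0, -1.0]]
ft_force: [0.9, -0.3, 0.9]
grip_width: -0.0002
grip_force: 0.0
```

```bash
cat >> h.py <<'E'
def pr(s,P):
    q=np.array(s['rotation']).T@(np.array(P)-s['position']); return s['cx']+s['fx']*q[0]/-q[2], s['cy']-s['fy']*q[1]/-q[2]
def look(f,P,extra):
    o=readout.get_obs();print(o['eef_pos'],o['ft_force'])
    s=snap('scene',f); im=cv2.resize(s['image'],None,fx=8,fy=8,interpolation=cv2.INTER_CUBIC); out=[]
    for Q,c in((o['eef_pos'],(0,0,255)),(P,(0,255,0))):
        cv2.drawMarker(im,[int(t*8+4) for t in pr(s,Q)],c,1,14)
    for Q in(P,extra):
        u,v=[int(t*8) for t in pr(s,Q)]; out.append(im[v-200:v+200,u-200:u+200])
    cv2.imwrite(f'pics/{f}z.png',np.hstack(out))
E
python3 -c "
from h import *
look('b1',[.613,-.137,.049],[.511,-.272,.045])"
```

```text
[ 0.60934678 -0.14219647  0.06924088] [ 0.85333849 -0.29520852  0.89632719]
```

View pics/b1z.png

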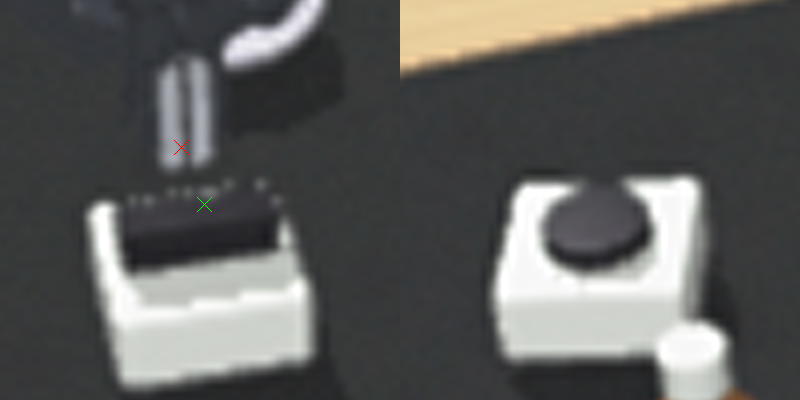

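The left crop shows the fingertip (185,160) just above the bar cap, whose top is centred near (202,210) and matches my estimate. The right crop shows the round cap down and its unit still square and upright. Next I shift and press the bar.

carry_out --pt "0.022 -0.02 0" --pt "0 0 0.03" --pt "0 0 0.03" --pt "0 0 0.02" --pt "0 0 0.015" --pt "0 0 0" --pt "0 0 0" --pt "0 0 0" --turn '[0, 0, 0, 0, 0, 0, 0, 0]'

```text
clock: 5.5
eef_pos: [0.616, -0.1364, 0.0516]
eef_rot: [[1.0, 0.0, 0.0], [0.0, -1.0, -0.0], [0.0, 0.0, -1.0]]
ft_force: [-1.2, -0.0, -0.1]
grip_width: 0.0
grip_force: 0.0
```

carry_out --pt "0 0 0.01" --pt "0 0 0.01" --pt "0 0 0.01" --pt "0 0 0.01" --pt "0 0 0" --pt "0 0 0" --pt "0 0 0" --pt "0 0 0" --turn '[0, 0, 0, 0, 0, 0, 0, 0]'

```text
clock: 6.17
eef_pos: [0.6157, -0.1363, 0.0435]
eef_rot: [[1.0, 0.0, -0.0], [0.0, -1.0, 0.0], [-0.0, -0.0, -1.0]]
ft_force: [0.8, -0.5, 0.4]
grip_width: 0.0002
grip_force: 0.1
```

carry_out --pt "0 0 0.01" --pt "0 0 0.01" --pt "0 0 0.004" --pt "0 0 0" --pt "0 0 0" --pt "0 0 0" --turn '[0, 0, 0, 0, 0, 0]'

```text
clock: 6.67
eef_pos: [0.6159, -0.1363, 0.039]
eef_rot: [[1.0, 0.0, 0.0], [0.0, -1.0, 0.0], [0.0, -0.0, -1.0]]
ft_force: [-1.6, 0.4, 4.6]
grip_width: 0.0001
grip_force: 2.1
```

The bar is at its stop (4.6 N at 10 mm). On to the square.

carry_out --pt "0 0 -0.03" --pt "0 0 -0.1" --pt "0 0 -0.1" --pt "0 0 -0.03" --pt "-0.09 -0.135 0" --pt "-0.09 -0.135 0" --pt "-0.09 -0.135 0" --pt "-0.09 -0.135 0" --turn '[0, 0, 0, 0, 0, 0, 0, 0]'

```text
clock: 7.33
eef_pos: [0.5427, -0.0274, 0.0904]
eef_rot: [[1.0, -0.001, -0.0], [-0.001, -1.0, 0.0], [-0.0, -0.0, -1.0]]
ft_force: [-0.4, 0.4, -0.7]
grip_width: -0.0
grip_force: 0.0
```

carry_out --pt "-0.09 -0.135 0" --pt "-0.09 -0.135 0" --pt "-0.09 -0.135 0" --pt "-0.09 -0.135 0" --pt "0 0 0.05" --pt "0 0 0.05" --pt "0 0 0" --pt "0 0 0" --turn '[0, 0, 0, 0, 0, 0, 0, 0]'

```text
clock: 8.0
eef_pos: [0.4721, 0.0783, 0.07]
eef_rot: [[1.0, -0.002, -0.001], [-0.002, -1.0, -0.001], [-0.001, 0.001, -1.0]]
ft_force: [0.4, -0.5, -0.4]
grip_width: 0.0001
grip_force: 0.0
```

carry_out --pt "0 0 0" --pt "0 0 0" --turn '[0, 0]'

```text
clock: 8.17
eef_pos: [0.4726, 0.0785, 0.0708]
eef_rot: [[1.0, -0.002, 0.001], [-0.002, -1.0, -0.0], [0.001, 0.0, -1.0]]
ft_force: [1.5, 0.2, 0.3]
grip_width: 0.0002
grip_force: 0.0
```

```bash
python3 -c "
from h import *
look('q1',[.469,.083,.049],[.615,-.137,.045])"
```

```text
[0.47259796 0.07849891 0.07084624] [1.54040263 0.19398791 0.28732595]
```

View pics/q1z.png

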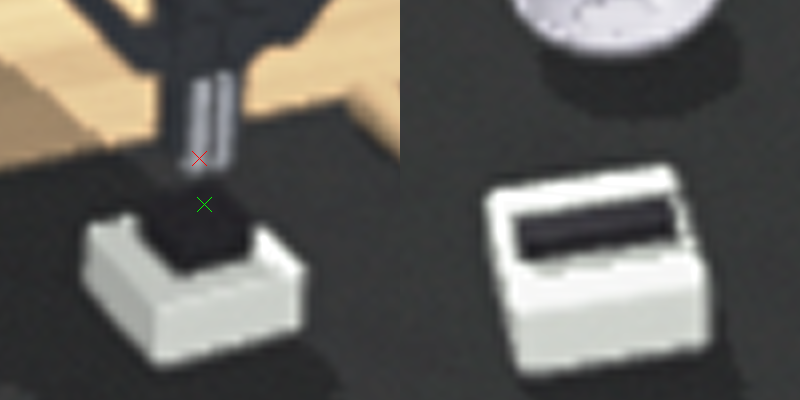

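The left crop shows the tip (210,170) above the square cap, whose top is centred near (195,210). The right crop shows the bar cap down and its unit upright. Shift to about (0.470, 0.081) and press.

carry_out --pt "-0.01 -0.01 0" --pt "0 0 0.03" --pt "0 0 0.03" --pt "0 0 0.02" --pt "0 0 0.02" --pt "0 0 0" --pt "0 0 0" --pt "0 0 0" --turn '[0, 0, 0, 0, 0, 0, 0, 0]'

```text
clock: 8.88
eef_pos: [0.4699, 0.0816, 0.0507]
eef_rot: [[1.0, -0.0, -0.0], [-0.0, -1.0, -0.0], [-0.0, 0.0, -1.0]]
ft_force: [0.2, 0.2, 0.6]
grip_width: 0.0001
grip_force: 0.0
```

carry_out --pt "0 0 0.01" --pt "0 0 0.01" --pt "0 0 0.01" --pt "0 0 0.01" --pt "0 0 0" --pt "0 0 0" --pt "0 0 0" --pt "0 0 0" --turn '[0, 0, 0, 0, 0, 0, 0, 0]'

```text
clock: 9.55
eef_pos: [0.4697, 0.0817, 0.0427]
eef_rot: [[1.0, 0.0, -0.0], [0.0, -1.0, -0.0], [-0.0, 0.0, -1.0]]
ft_force: [-0.0, -0.2, -0.3]
grip_width: -0.0002
grip_force: 0.1
```

carry_out --pt "0 0 0.01" --pt "0 0 0.01" --pt "0 0 0" --pt "0 0 0" --pt "0 0 0" --turn '[0, 0, 0, 0, 0]'

```text
clock: 9.97
eef_pos: [0.4698, 0.0817, 0.0389]
eef_rot: [[1.0, 0.0, -0.0], [0.0, -1.0, 0.0], [-0.0, -0.0, -1.0]]
ft_force: [-0.9, 0.1, 3.8]
grip_width: -0.0002
grip_force: 2.2
```

carry_out --pt "0 0 -0.03" --pt "0 0 -0.1" --pt "0 0 -0.15" --pt "0 0 -0.15" --pt "0 0 -0.15" --pt "0 0 -0.15" --pt "0 0 0" --pt "0 0 0" --turn '[0, 0, 0, 0, 0, 0, 0, 0]'

```text
clock: 10.63
eef_pos: [0.4708, 0.082, 0.1864]
eef_rot: [[1.0, 0.0, 0.004], [0.0, -1.0, 0.001], [0.004, -0.001, -1.0]]
ft_force: [-0.1, 0.9, 0.9]
grip_width: 0.0004
grip_force: 0.0
```

```bash
python3 -c "
from h import *
look('e1',[.469,.081,.041],[.578,.209,.049])"
```

```text
[0.47079604 0.0819748  0.18640717] [-0.08161143  0.92369407  0.94815693]
```

View pics/e1z.png

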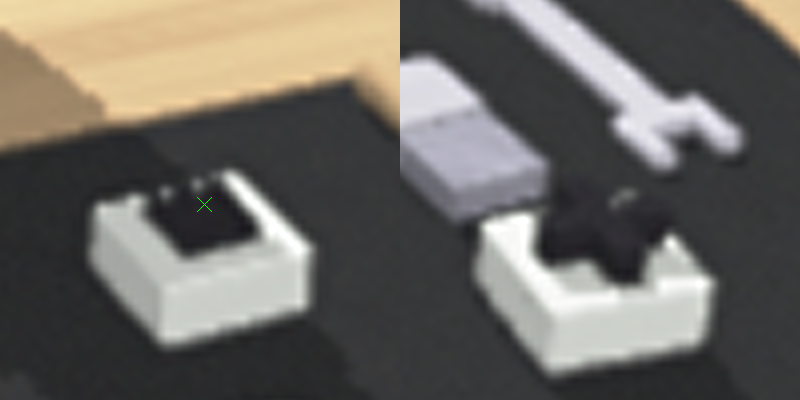

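The square cap is down at (204,215), its unit is upright, and the cross cap (right crop) is still up. The hand is clear at z = 0.19, so I hand in.

```bash
python3 -c "
from bench import bot
print(bot.job_done())"
```

```text
the job is handed in; nothing more can be done
None
```

I pressed the round, bar and square caps in that order, each to its bottom stop (about 4 N felt each time). The cross key stayed up, the hand ended clear, and the job is handed in; no verdict was shown.

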